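# Bring a reagent bottle round on the carousel and weigh it

## Task

The reagent in the orange-capped bottle is running low and has to be weighed. Turn the reagent carousel until that bottle stands in the loading port, lift it out without knocking the clear cover, and set it down gently, upright, in the middle of the balance pan. Leave the other bottles standing in the carousel and everything else on the bench where it is.

Things in the scene. Friction and masses are not known exactly. Their poses are not given: they have to be found in the camera images.
- reagent: the bottle to weigh: round amber glass with paper label, 46 mm in diameter, 70 mm tall to the shoulder, 112 mm in all; orange screw cap 34 mm in diameter over the topmost 26 mm (86 to 112 mm above the underside). About 0.18 kg. It stands loose in one of the turntable's compartments. Origin: centre of its underside; z up.
- tray (a joint): angle the turntable has turned since the start, rad, anticlockwise from above. Turns endlessly, no stops or clicks, takes about 0.1 N m to move and 0.3 N m more at 1 rad/s (greased), stays where left. Grey disc, 344 mm across, 33 mm rim, six equal wedge compartments with walls 35 mm above the disc's floor, which is 35 mm above the bench. Bottles stand about 115 mm from its axis.
- knob (a point): centre of the black bar knob on the turntable's axis, sticking up through the cover's middle, by which the turntable is turned by hand. Bar 76 mm long (this frame's x), 22 mm wide (y), 28 mm tall; this point is its mid-height, 183 mm above the bench, and its underside is 12 mm above the cover. z up; the frame turns with the turntable. Grip it with about 60 N.
- port (a point): middle of the loading port, at the height of the turntable's floor, 115 mm from its axis. The port is the one cut-out of the clear cover: a wedge of 42 degrees about the axis to each side of this point, open from the hub out through the rim, with grey edging. Bottles come out only here. x points level from here to the turntable's axis, z up.
- unit: the carousel unit, fixed: white round drum 372 mm in diameter, wall 78 mm high with a blue stripe; behind it (this frame's +x, 172 to 282 mm from the axis, 250 mm wide) a white pump module 130 mm high with a parked sampling arm up to 208 mm high. Origin: on the turntable's axis at bench height; z up; the port faces -x.
- cover: fixed clear acrylic cover over the turntable, everywhere but at the port: flat ring of inner radius 45 mm and outer radius 184 mm, 153 to 157 mm above the bench, with a clear skirt down to the drum wall. Caps of standing bottles end 6 mm below it. Brittle: do not knock it. Origin: as for the unit.
- pan (a point): centre of the top face of the balance's round steel pan, 130 mm in diameter and rigid, 75 mm above the bench. z up.
- balance: precision balance, fixed on the bench: white case 280 mm (x) by 190 mm (y), 60 mm high, its black keypad and display towards -x, the pan 45 mm from its middle towards +x. Origin: centre of its underside.
- other1: laboratory bottle of the same shape and size as the reagent bottle, but with a blue cap on amber glass; it belongs to the carousel. Origin: centre of its underside.
- other2: laboratory bottle of the same shape and size as the reagent bottle, but with a blue cap on white plastic; it belongs to the carousel. Origin: centre of its underside.
- other3: laboratory bottle of the same shape and size as the reagent bottle, but with a black cap on white plastic; it belongs to the carousel. Origin: centre of its underside.
- other4: laboratory bottle of the same shape and size as the reagent bottle, but with a green cap on white plastic; it belongs to the carousel. Origin: centre of its underside.
- rack: bystander: orange tube rack 200 mm (x) by 85 mm (y), 70 mm high, with blue-capped tubes up to 115 mm high. Origin: centre of its underside.
- dropper: bystander: small amber dropper bottle with a white bulb, 38 mm in diameter, 104 mm high. Origin: centre of its underside.
- beaker: bystander: empty glass beaker, 68 mm in diameter, 85 mm high. Origin: centre of its underside.

How it is judged:
By the outcome, as a careful person would: the job done as asked, in the order asked, and still so for the second after the job is handed in, with the robot touching nothing.
It also fails if it takes over 64 s, if anything falls off the work surface, if the arm or the gripper's body presses on something with over 40 N, if the wrist force passes 120 N, or if a joint passes its speed limit or range.

## Robot

A 6-joint arm with a two-finger parallel gripper is mounted at the origin on the work surface. World frame = base frame: x ahead of the robot, y to its left, z up, the work surface at z = 0. Lengths are in m, angles in degrees, forces in N, time in s.
With the tool pointing down it reaches from about 0.3 to 0.75 m from the base axis. Payload 8.5 kg.
Tool frame: the origin (TCP) lies at the very end of the fingers, on their centre line; the grasp point (between the pads) lies 19 mm behind it (env.hold_point_z is the distance from the TCP to the grasp point, in m); z points along the fingers, y is the line along which they close (so a half turn about z gives the same grasp; the last joint's range is limited). The gripper opens to 85 mm and grips with 20 to 120 N. Pads are 22 mm wide; open, the fingers measure 114 mm over their backs; the gripper's body (76 mm by 85 mm) begins 54 mm behind the grasp point. The pads swing forward as they close: fully open they stand 13 mm farther back than shut.
Start: joints at [-80.919, 21.807, 74.336, -0, 83.858, -12.336], TCP at [0.201, -0.512, 0.231] pointing down, gripper open.
Joint ranges: [-178.18, 178.18], [-50.72, 133.34], [12.68, 142.11], [-81.47, 261.47], [9.98, 163.14], [-165.26, 165.26]. Speed limits (degrees/s): [136.94, 136.94, 180, 180, 180, 180].

## Interface

Orientations are given as a 3x3 rotation matrix whose columns are the frame's x, y, z axes.
In Python, from rig import env, optics gives the robot as it stands.
- The arm moves only by the shell command python3 -m jog 'ROWS' [OPENING] [FORCE]. ROWS is JSON, a list of rows, each an object with "linear": the shift along the tool's x, y, z in units of 40 mm (1.0 is 40 mm), a list of three; "roll": the turn about the tool's z in units of 5 degrees (1.0 is 5 degrees). A call has 1 to 12 rows; each row shifts and turns the commanded pose from where the row before left it, along the tool's axes as they then stand; what a row does not reach is not made up. A row lasts 1/12 s, in which the tool goes at most 41.7 mm and 7.16 degrees, less where a joint would pass 70% of its speed; a pose out of reach is approached as far as the arm can. A call is refused whole if a number of a shift passes 1 or a number of a turn 1, either way. A call with a gripper value outside its range is refused whole. OPENING is the opening, from -1 (shut) to 1 (fully open), set as the call begins (- or left out, the last holds). The fingers move at their own pace and stop on an object; FORCE is the grip in N (left out, the last holds). Time passes only in rows, so rows that do not move let the fingers close. It gives the time, the measured TCP pose, the force, the opening and the grip force at its end, in the units of the state.
- env.observe(): the state, without advancing time (a new reading comes with each control period).
- optics.get_image(name): name is "side" or "top"; returns the picture (400x640x3 uint8, red, green, blue); there is no depth.
- optics.calibration(name): a dict with "fov_y" (degrees; the focal length in pixels is half the picture's height over the tangent of half this angle, whatever the lens; pixels are square), "cx", "cy" (the principal point, pixels), "D" ([k1, k2, p1, p2, k3] as OpenCV has them; the pictures are not rectified), "T" (4x4, takes a point from camera to world coordinates). Camera axes: x right, y down, z forward; pixel columns grow to the right and rows downward; lengths in m; the calibration is good to about 2 mm. A picture is of the moment at which its call begins. calibration takes no time and is no camera call.
- env.close_job(): hands the job in; it is judged then, once.
The state is a dict: "time_s": time; "q": joint angles; "qvel": joint speeds; "joint_efforts": joint torques, N m; "position": TCP position; "tool_rot": TCP orientation; "ft_force": force on the tool from outside, world axes, zero at the start; "wrist_torque": the same for the moment, N m; "grip_width": finger opening in m; "gripper_force": force on a finger pad.
Only numpy, scipy, OpenCV 4.12 (cv2) and the standard library are available. Lean on these libraries where they do the work, as an engineer would, in place of code of your own. Each camera call takes 0.05 s, during which the arm holds its last target. There are 200 camera calls.

## Working session

There is one attempt and no reset: what is moved stays moved. The work goes in short steps, Python scripts to look and compute and a shell command to move; the robot and the scene stay as the last step left them, time stands still between calls to the robot, and variables do not carry over. Pictures are saved under pics/ and viewed, at most 10 in all, crops included, and the job is handed in when it is done.

```bash
mkdir -p pics; ls; python3 - <<'E'
from rig import env, optics
import cv2
for n in ("side","top"):
    im=optics.get_image(n); cv2.imwrite(f"pics/{n}0.png",im[:,:,::-1])
    c=optics.calibration(n); print(n,c)
s=env.observe(); print(s["time_s"],s["position"],s["tool_rot"],s["ft_force"],s["grip_width"],env.hold_point_z)
E
```

```text
pics
side {'fov_y': 42.36668254111159, 'cx': 323.04087696112106, 'cy': 196.52613822062625, 'D': array([-0.10072342,  0.        ,  0.        ,  0.        ,  0.        ]), 'T': array([[-0.58378757, -0.68221264,  0.44020222, -0.0888335 ],
       [-0.811887  ,  0.49427388, -0.31069734,  0.50281967],
       [-0.00561881, -0.5387757 , -0.84243052,  1.44225397],
       [ 0.        ,  0.        ,  0.        ,  1.        ]])}
top {'fov_y': 48.174198010828775, 'cx': 321.35498147615846, 'cy': 200.46557221211708, 'D': array([-0.09535318,  0.        ,  0.        ,  0.        ,  0.        ]), 'T': array([[-6.18086790e-03, -9.97203657e-01,  7.44759206e-02,
         4.57587126e-01],
       [-9.99908122e-01,  7.06178145e-03,  1.15706429e-02,
        -4.42110818e-04],
       [-1.20642201e-02, -7.43975613e-02, -9.97155684e-01,
         1.65751477e+00],
       [ 0.00000000e+00,  0.00000000e+00,  0.00000000e+00,
         1.00000000e+00]])}
0.1 [ 0.20079173 -0.5117669   0.23075337] [[ 9.30960125e-01  3.65120815e-01 -1.93166149e-04]
 [ 3.65120739e-01 -9.30959229e-01  1.32685525e-03]
 [ 3.04632662e-04 -1.30577830e-03 -9.99999101e-01]] [0.2943424  0.09898734 0.48113455] 0.08532627235572958 0.0187
```

View pics/side0.png

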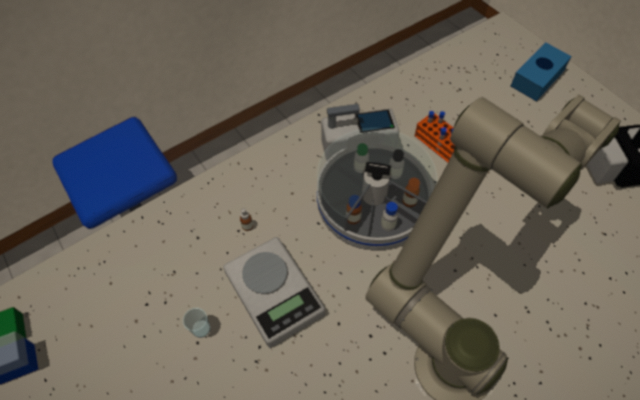

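View pics/top0.png

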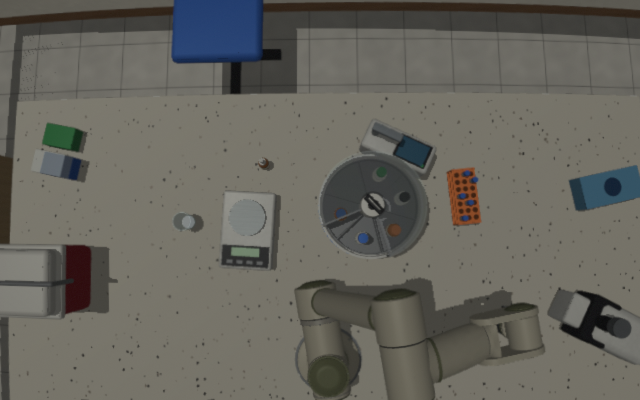

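The side view shows the carousel around (378,190), the balance pan around (265,272) and the orange cap at about (413,184). In the top view the knob is at (373,205), the orange cap at about (394,230) and the pan at about (247,217). I'll enlarge both.

```bash
python3 - <<'E'
import cv2,numpy as np
t=cv2.imread("pics/top0.png");s=cv2.imread("pics/side0.png")
a=cv2.resize(t[145:265,310:440],None,fx=5,fy=5,interpolation=cv2.INTER_CUBIC)
a=cv2.convertScaleAbs(a,alpha=1.5); 
cv2.imwrite("pics/topc.png",a)
b=cv2.resize(s[125:250,310:445],None,fx=4.7,fy=4.7,interpolation=cv2.INTER_CUBIC)
cv2.imwrite("pics/sidec.png",cv2.convertScaleAbs(b,alpha=1.5))
E
```

```text
(no output)
```

View pics/topc.png

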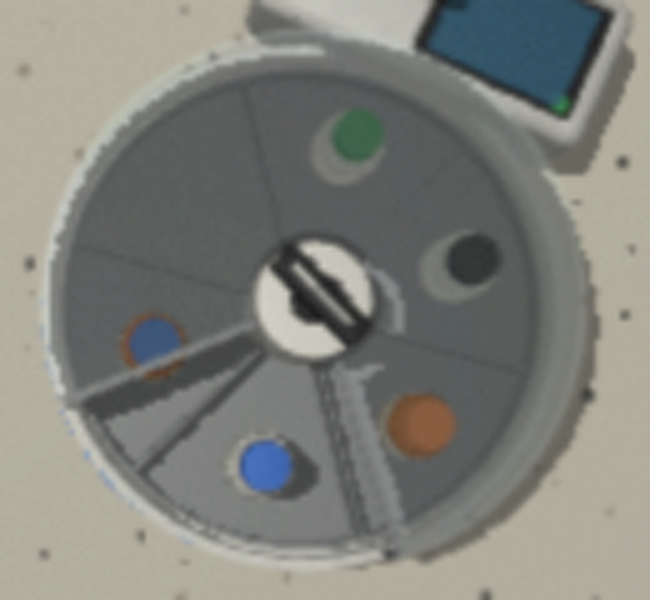

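View pics/sidec.png

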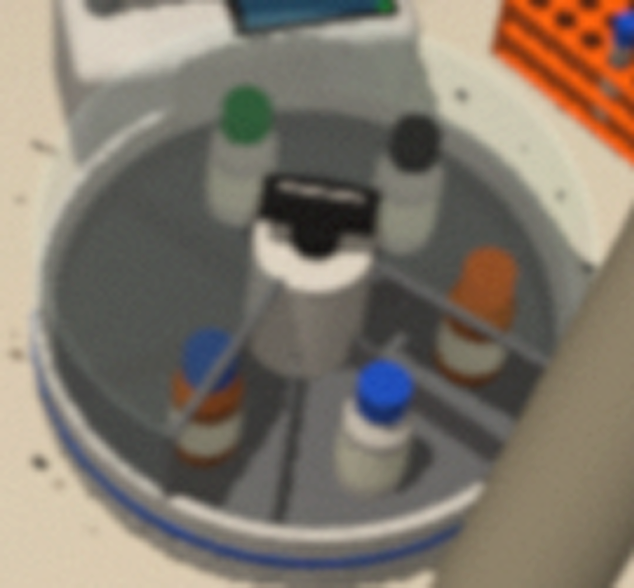

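Top crop: the knob centre is at about (321,294) with the bar running from upper left to lower right. The orange cap is at (420,425), blue/white at (266,466), and the port edges run (260,325)-(80,405) and (345,370)-(395,550). Side crop: the orange cap top is at (489,271) and the knob top at (322,190).

```bash
cat > h.py <<'E'
import numpy as np,cv2
from rig import env,optics
def K(c):
    f=200/np.tan(np.radians(c["fov_y"]/2)); return np.array([[f,0,c["cx"]],[0,f,c["cy"]],[0,0,1]])
def ray(n,p):
    c=optics.calibration(n); u=cv2.undistortPoints(np.array([[p]],float),K(c),c["D"])[0,0]
    return c["T"][:3,3], c["T"][:3,:3]@np.array([u[0],u[1],1])
def atz(n,p,z):
    o,d=ray(n,p); return o+d*(z-o[2])/d[2]
def tri(pt,ps):
    o1,d1=ray("top",pt);o2,d2=ray("side",ps)
    A=np.stack([d1,-d2],1); s=np.linalg.lstsq(A,o2-o1,rcond=None)[0]
    a,b=o1+d1*s[0],o2+d2*s[1]; return (a+b)/2,np.linalg.norm(a-b)
def proj(n,P):
    c=optics.calibration(n); Ti=np.linalg.inv(c["T"]); r=cv2.Rodrigues(Ti[:3,:3])[0]
    return cv2.projectPoints(np.array(P,float).reshape(-1,1,3),r,Ti[:3,3],K(c),c["D"])[0][:,0]
E
python3 - <<'E'
from h import *
tc=lambda p:((p[0]+.5)/5-.5+310,(p[1]+.5)/5-.5+145)
sc=lambda p:((p[0]+.5)/4.7-.5+310,(p[1]+.5)/4.7-.5+125)
P=dict(knob=((321,294),(322,190),.197),green=((358,134),(247,110),.147),black=((473,260),(415,138),.147),orange=((420,425),(489,271),.147),bw=((266,466),(385,384),.147),ba=((155,345),(210,353),.147))
R={}
np.set_printoptions(precision=4,suppress=True)
for k,(a,b,z) in P.items():
    t=atz("top",tc(a),z); s=atz("side",sc(b),z); m,e=tri(tc(a),sc(b)); R[k]=(t+s)/2
    print(k,"top",t[:2],"side",s[:2],"tri",m,e)
c=R["knob"][:2]
for k in R:
    d=R[k][:2]-c; print(k,np.hypot(*d),np.degrees(np.arctan2(d[1],d[0])))
for nm,a,b,z in (("Ledge",(260,325),(80,405),.157),("Redge",(345,370),(395,550),.157),("bar1",(272,262),(345,345),.197),("bar2",(292,243),(372,325),.197)):
    u,v=atz("top",tc(a),z),atz("top",tc(b),z); d=(v-u)[:2]; e=(v[:2]-c); print(nm,np.degrees(np.arctan2(d[1],d[0])),"end",np.hypot(*e),np.degrees(np.arctan2(e[1],e[0])))
t=cv2.imread("pics/top0.png");s=cv2.imread("pics/side0.png")
A=cv2.resize(t[180:280,205:290],None,fx=4.5,fy=4.5,interpolation=cv2.INTER_CUBIC)
B=cv2.resize(s[230:350,215:335],None,fx=3.3,fy=3.3,interpolation=cv2.INTER_CUBIC)
h=450; B=cv2.copyMakeBorder(B,0,h-B.shape[0],0,0,cv2.BORDER_CONSTANT)
cv2.imwrite("pics/panc.png",cv2.convertScaleAbs(np.hstack([A,B]),alpha=1.3))
E
```

```text
knob top [ 0.5558 -0.155 ] side [ 0.556  -0.1546] tri [ 0.556  -0.1549  0.1967] 0.00044608814613705095
green top [ 0.6682 -0.1873] side [ 0.6635 -0.1821] tri [ 0.67   -0.1885  0.1354] 0.0006647861733435884
black top [ 0.5816 -0.264 ] side [ 0.5788 -0.2589] tri [ 0.5829 -0.2649  0.1379] 0.0018150374995327802
orange top [ 0.4701 -0.226 ] side [ 0.4682 -0.2279] tri [ 0.4692 -0.227   0.1467] 0.0027301404986410423
bw top [ 0.4434 -0.1217] side [ 0.4418 -0.1183] tri [ 0.4438 -0.1216  0.1411] 0.0013514354795446386
ba top [ 0.5255 -0.0476] side [ 0.5245 -0.0434] tri [ 0.5266 -0.0469  0.1408] 0.0024615834421316046
knob 0.0 0.0
green 0.11391508165556814 -15.191959362623226
black 0.10934264411749998 -77.17352543537669
orange 0.11282124170723637 -140.25817190727028
bw 0.11854173778754865 162.90692330803336
ba 0.11358784305837479 105.81300037480277
Ledge 113.54397396097633 end 0.17321964652160945 114.1241510527868
Redge -165.21413060579619 end 0.17683209926033003 -163.01657374592583
bar1 -139.3338938773699 end 0.0369790876457277 -155.31842711502102
bar2 -136.3872376121435 end 0.039203792784966426 -121.77808318810592
```

View pics/panc.png

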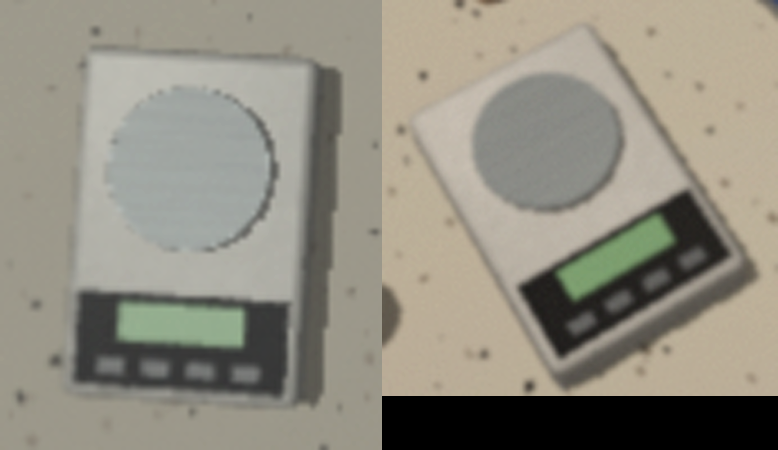

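Both views show the pan clearly: centre about (188,169) in the left half (top view) and about (547,141) in the right half (side view).

```bash
cat >> h.py <<'E'
def plan(xyz,yang):
    "shift (units, axes after the roll) and roll (units) from here to a tool-down pose"
    s=env.observe(); R=np.array(s["tool_rot"]); p=np.array(s["position"])
    y0=np.degrees(np.arctan2(R[1,1],R[0,1])); r=-(yang-y0); r=(r+90)%180-90
    ya=np.radians(y0-r); x=np.array([-np.sin(ya),np.cos(ya),0]); y=np.array([np.cos(ya),np.sin(ya),0])
    d=np.array(xyz)-p; x=x if x@R[:,0]>0 or abs(r)>80 else -x
    print("t",round(s["time_s"],2),"pos",p.round(4),"yang",round(y0,1),"xang",round(np.degrees(np.arctan2(R[1,0],R[0,0])),1))
    print(" roll units",round(r/5,2)," shift units",(np.array([d@x,d@y,-d[2]])/.04).round(3))
E
python3 - <<'E'
from h import *
a=(188.5/4.5-.4+205,169/4.5-.4+180); b=(165/3.3-.35+215,141/3.3-.35+230)
print(atz("top",a,.075),atz("side",b,.075),tri(a,b))
plan([.556,-.155,.23],-47.5)
E
python3 -m jog '[{"linear":[0,0,0],"roll":-0.85},{"linear":[0,0,0],"roll":-0.85},{"linear":[0,0,0],"roll":-0.85},{"linear":[0,0,0],"roll":-0.85},{"linear":[0,0,0],"roll":-0.85},{"linear":[0.9,0,0],"roll":0},{"linear":[0.9,0,0],"roll":0},{"linear":[0.9,0,0],"roll":0},{"linear":[0.9,0,0],"roll":0},{"linear":[0.9,0,0],"roll":0},{"linear":[0.9,0,0],"roll":0},{"linear":[0.9,0,0],"roll":0}]' 0.1 60
python3 -c "
from h import *
plan([.556,-.155,.23],-47.5)"
```

```text
[0.51817494 0.28443092 0.075     ] [0.51351787 0.28671087 0.075     ] (array([0.51814321, 0.28565855, 0.06548996]), np.float64(0.0012346584467499814))
t 0.1 pos [ 0.2008 -0.5118  0.2308] yang -68.6 xang 21.4
 roll units -4.22  shift units [12.573 -0.577  0.019]
time_s: 1.1
position: [0.3871, -0.3397, 0.2311]
tool_rot: [[0.735, 0.678, -0.0], [0.678, -0.735, 0.0], [0.0, -0.001, -1.0]]
ft_force: [0.5, -0.7, 0.0]
grip_width: 0.0471
gripper_force: 0.0
t 1.1 pos [ 0.3871 -0.3397  0.2311] yang -47.3 xang 42.7
 roll units 0.03  shift units [ 6.234 -0.551  0.029]
```

```bash
python3 -m jog '[{"linear":[0.85,-0.08,0],"roll":0},{"linear":[0.85,-0.08,0],"roll":0},{"linear":[0.85,-0.08,0],"roll":0},{"linear":[0.85,-0.08,0],"roll":0},{"linear":[0.85,-0.08,0],"roll":0},{"linear":[0.85,-0.08,0],"roll":0},{"linear":[0.85,-0.07,0],"roll":0},{"linear":[0,0,0],"roll":0},{"linear":[0,0,0],"roll":0}]' | head -1
python3 - <<'E'
from h import *
plan([.556,-.155,.168],-47.5)
im=optics.get_image("side"); t=optics.get_image("top")
B=cv2.resize(im[90:240,290:450,::-1],None,fx=3,fy=3,interpolation=cv2.INTER_CUBIC)
A=cv2.resize(t[145:270,310:430,::-1],None,fx=2.6,fy=3,interpolation=cv2.INTER_CUBIC)
A=cv2.copyMakeBorder(A,0,450-A.shape[0],0,0,cv2.BORDER_CONSTANT)
cv2.imwrite("pics/k1.png",cv2.convertScaleAbs(np.hstack([B,A]),alpha=1.4))
E
```

```text
time_s: 1.85
t 1.85 pos [ 0.5468 -0.1624  0.2307] yang -47.2 xang 42.8
 roll units 0.07  shift units [0.295 0.02  1.567]
```

View pics/k1.png

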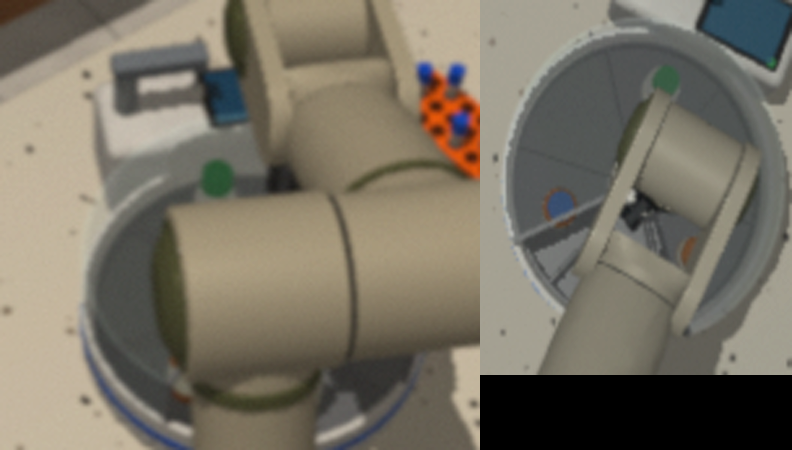

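The arm hides the knob in both views, so I'll use the two-view measurement, whose views agree to within 1 mm. I'll centre the gripper and go down slowly.

```bash
python3 -m jog '[{"linear":[0.3,0.02,0],"roll":0},{"linear":[0,0,0],"roll":0},{"linear":[0,0,0.3],"roll":0},{"linear":[0,0,0.3],"roll":0},{"linear":[0,0,0.3],"roll":0},{"linear":[0,0,0.3],"roll":0},{"linear":[0,0,0.3],"roll":0},{"linear":[0,0,0.05],"roll":0},{"linear":[0,0,0],"roll":0},{"linear":[0,0,0],"roll":0}]'
python3 -m jog '[{"linear":[0,0,0],"roll":0},{"linear":[0,0,0],"roll":0},{"linear":[0,0,0],"roll":0},{"linear":[0,0,0],"roll":0},{"linear":[0,0,0],"roll":0},{"linear":[0,0,0],"roll":0}]' -1 60
python3 -c "
from h import *
plan([.556,-.155,.168],-47.5)"
```

```text
time_s: 2.78
position: [0.5557, -0.1566, 0.17]
tool_rot: [[0.736, 0.677, 0.001], [0.677, -0.736, -0.0], [0.0, 0.001, -1.0]]
ft_force: [-0.9, 0.2, 0.5]
grip_width: 0.0471
gripper_force: 0.0
time_s: 3.28
position: [0.5547, -0.1552, 0.1703]
tool_rot: [[0.735, 0.678, -0.001], [0.678, -0.735, 0.001], [-0.0, -0.002, -1.0]]
ft_force: [-6.0, 5.1, 7.1]
grip_width: 0.0208
gripper_force: 62.3
t 3.28 pos [ 0.5547 -0.1552  0.1703] yang -47.3 xang 42.7
 roll units 0.04  shift units [0.027 0.017 0.058]
```

```bash
python3 -m jog '[{"linear":[0,0,0],"roll":0.2},{"linear":[0,0,0],"roll":0.4},{"linear":[0,0,0],"roll":0.6},{"linear":[0,0,0],"roll":0.6},{"linear":[0,0,0],"roll":0.6},{"linear":[0,0,0],"roll":0.6},{"linear":[0,0,0],"roll":0.6},{"linear":[0,0,0],"roll":0.6},{"linear":[0,0,0],"roll":0.6},{"linear":[0,0,0],"roll":0.6},{"linear":[0,0,0],"roll":0.6},{"linear":[0,0,0],"roll":0.4}]'
python3 -c "
from h import *
plan([.5552,-.1552,.17],-111.8);print(env.observe()['wrist_torque'])"
```

```text
time_s: 4.28
position: [0.5542, -0.1542, 0.1703]
tool_rot: [[0.983, 0.184, -0.003], [0.184, -0.983, 0.003], [-0.002, -0.004, -1.0]]
ft_force: [-9.9, 9.5, 8.6]
grip_width: 0.021
gripper_force: 62.8
t 4.28 pos [ 0.5542 -0.1542  0.1703] yang -79.4 xang 10.6
 roll units 6.48  shift units [0.033 0.015 0.009]
[1.44908665 1.33950014 0.32627979]
```

```bash
python3 -m jog '[{"linear":[0,0,0],"roll":0.6},{"linear":[0,0,0],"roll":0.6},{"linear":[0,0,0],"roll":0.6},{"linear":[0,0,0],"roll":0.6},{"linear":[0,0,0],"roll":0.6},{"linear":[0,0,0],"roll":0.6},{"linear":[0,0,0],"roll":0.6},{"linear":[0,0,0],"roll":0.6},{"linear":[0,0,0],"roll":0.6},{"linear":[0,0,0],"roll":0.6},{"linear":[0,0,0],"roll":0.3},{"linear":[0,0,0],"roll":0}]'
python3 -c "
from h import *
plan([.5552,-.1552,.17],-111.8);print(env.observe()['wrist_torque'])"
```

```text
time_s: 5.28
position: [0.5543, -0.1529, 0.1703]
tool_rot: [[0.935, -0.356, -0.003], [-0.356, -0.935, 0.005], [-0.004, -0.004, -1.0]]
ft_force: [-8.6, 15.9, 8.7]
grip_width: 0.0209
gripper_force: 62.8
t 5.28 pos [ 0.5543 -0.1529  0.1703] yang -110.8 xang -20.8
 roll units 0.19  shift units [0.043 0.044 0.008]
[ 2.12892178  1.20717938 -0.03303543]
```

```bash
python3 -m jog '[{"linear":[0,0,0],"roll":0.2},{"linear":[0,0,0],"roll":0},{"linear":[0,0,0],"roll":0}]' | head -1
python3 -m jog '[{"linear":[0,0,0],"roll":0},{"linear":[0,0,0],"roll":0},{"linear":[0,0,0],"roll":0},{"linear":[0,0,0],"roll":0},{"linear":[0,0,-0.3],"roll":0},{"linear":[0,0,-0.5],"roll":0},{"linear":[0,0,-0.5],"roll":0},{"linear":[0,0,-0.5],"roll":0},{"linear":[0,0,0],"roll":0}]' 0.1 60
python3 -c "
from h import *
plan([.33,-.42,.24],-111.8)"
```

```text
time_s: 5.53
time_s: 6.28
position: [0.5568, -0.157, 0.2454]
tool_rot: [[0.928, -0.372, 0.006], [-0.372, -0.928, -0.003], [0.007, 0.001, -1.0]]
ft_force: [-0.6, 0.5, 0.6]
grip_width: 0.0474
gripper_force: 0.0
t 6.28 pos [ 0.5568 -0.157   0.2454] yang -111.8 xang -21.8
 roll units -0.01  shift units [-2.822  8.21   0.134]
```

```bash
python3 -m jog '[{"linear":[-0.28,0.82,0],"roll":0},{"linear":[-0.28,0.82,0],"roll":0},{"linear":[-0.28,0.82,0],"roll":0},{"linear":[-0.28,0.82,0],"roll":0},{"linear":[-0.28,0.82,0],"roll":0},{"linear":[-0.28,0.82,0],"roll":0},{"linear":[-0.28,0.82,0],"roll":0},{"linear":[-0.28,0.82,0],"roll":0},{"linear":[-0.28,0.82,0],"roll":0},{"linear":[-0.28,0.82,0],"roll":0},{"linear":[0,0,0],"roll":0},{"linear":[0,0,0],"roll":0}]' | head -2
python3 - <<'E'
from h import *
im=optics.get_image("side"); t=optics.get_image("top")
cv2.imwrite("pics/s2.png",im[:,:,::-1]); cv2.imwrite("pics/t2.png",t[:,:,::-1])
A=cv2.resize(t[145:265,315:430,::-1],None,fx=3.4,fy=3.4,interpolation=cv2.INTER_CUBIC)
B=cv2.resize(im[130:250,310:425,::-1],None,fx=3.4,fy=3.4,interpolation=cv2.INTER_CUBIC)
cv2.imwrite("pics/c2.png",cv2.convertScaleAbs(np.hstack([A,B]),alpha=1.5))
E
```

```text
time_s: 7.28
position: [0.3284, -0.4202, 0.2406]
```

View pics/c2.png

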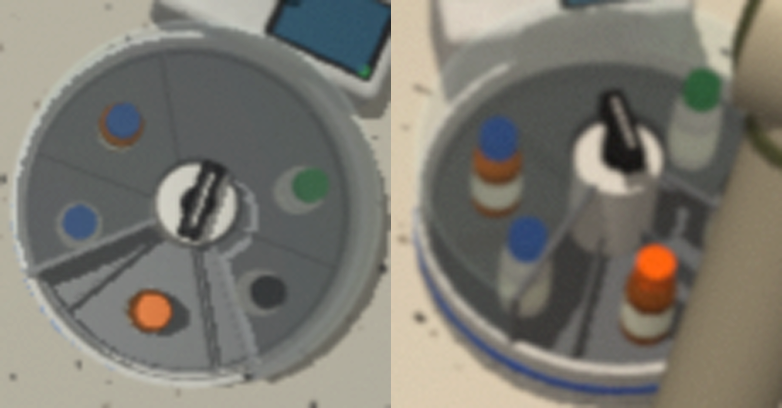

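The orange cap now stands in the port: left half (top view) at about (152,311), right half (side view) with the cap top at about (656,264). The other four bottles are still standing.

```bash
python3 - <<'E'
from h import *
t=cv2.imread("pics/t2.png"); hsv=cv2.cvtColor(t,cv2.COLOR_BGR2HSV)
m=cv2.inRange(hsv,(3,130,110),(18,255,255)); m[:, :340]=0; m[:,385:]=0; m[:215]=0; m[255:]=0
ys,xs=np.nonzero(m); p=(xs.mean(),ys.mean()); print(len(xs),p,np.ptp(xs),np.ptp(ys))
q=(152/3.4-.35+315,311/3.4-.35+145); s=(265/3.4-.35+310,264/3.4-.35+130)
for w in (p,q): print(atz("top",w,.147),tri(w,s))
print("side",atz("side",s,.147))
P=(atz("top",p,.147)+atz("side",s,.147))/2
d=P[:2]-np.array([.556,-.155]); print(P,np.hypot(*d),np.degrees(np.arctan2(d[1],d[0])))
plan([P[0],P[1],.24],-114)
E
```

```text
74 (np.float64(359.5), np.float64(236.0)) 9 8
[ 0.44952204 -0.11061211  0.147     ] (array([ 0.44960946, -0.11112769,  0.13796457]), np.float64(0.0003942117761244182))
[ 0.44912044 -0.11012214  0.147     ] (array([ 0.44918451, -0.1105841 ,  0.13905695]), np.float64(0.0003155491660402715))
side [ 0.4460095  -0.10672775  0.147     ]
[ 0.44776577 -0.10866993  0.147     ] 0.11773327002540421 156.8264720390186
t 7.38 pos [ 0.3298 -0.4187  0.241 ] yang -111.8 xang -21.8
 roll units 0.43  shift units [-0.458 -8.279  0.025]
```

```bash
python3 -c "
from h import *
plan([.449,-.110,.24],-111.8)"
python3 -m jog '[{"linear":[-0.04,-0.8,0],"roll":0.1},{"linear":[-0.04,-0.8,0],"roll":0.1},{"linear":[-0.04,-0.8,0],"roll":0.1},{"linear":[-0.04,-0.8,0],"roll":0},{"linear":[-0.04,-0.8,0],"roll":0},{"linear":[-0.04,-0.8,0],"roll":0},{"linear":[-0.04,-0.8,0],"roll":0},{"linear":[-0.04,-0.8,0],"roll":0},{"linear":[-0.04,-0.8,0],"roll":0},{"linear":[-0.04,-0.8,0],"roll":0},{"linear":[0,0,0],"roll":0},{"linear":[0,0,0],"roll":0}]' 0.4 40
python3 -c "
from h import *
plan([.449,-.110,.116],-113.3)"
```

```text
t 7.38 pos [ 0.3298 -0.4187  0.241 ] yang -111.8 xang -21.8
 roll units -0.01  shift units [-0.099 -8.271  0.025]
time_s: 8.38
position: [0.4404, -0.116, 0.2414]
tool_rot: [[0.92, -0.392, 0.0], [-0.392, -0.92, -0.0], [0.0, 0.0, -1.0]]
ft_force: [-0.2, 0.3, -0.1]
grip_width: 0.0598
gripper_force: 0.0
t 8.38 pos [ 0.4404 -0.116   0.2414] yang -113.1 xang -23.1
 roll units 0.05  shift units [ 0.137 -0.223  3.135]
```

```bash
python3 -m jog '[{"linear":[0.14,-0.22,0],"roll":0},{"linear":[0,0,0],"roll":0},{"linear":[0,0,0.5],"roll":0},{"linear":[0,0,0.5],"roll":0},{"linear":[0,0,0.4],"roll":0},{"linear":[0,0,0],"roll":0}]' | head -2
python3 -c "
from h import *
s=env.observe();print(s['ft_force'])
plan([.449,-.110,.116],-113.3)
P=[[.449,-.110,.147]];print(proj('top',P))
t=optics.get_image('top');im=optics.get_image('side')
A=cv2.resize(t[175:275,310:420,::-1],None,fx=3.5,fy=3.5,interpolation=cv2.INTER_CUBIC)
B=cv2.resize(im[140:240,310:420,::-1],None,fx=3.5,fy=3.5,interpolation=cv2.INTER_CUBIC)
cv2.imwrite('pics/g1.png',cv2.convertScaleAbs(np.hstack([A,B]),alpha=1.5))"
```

```text
time_s: 8.88
position: [0.4475, -0.1125, 0.1827]
[-0.06204589  0.3941886  -0.29055801]
t 8.88 pos [ 0.4475 -0.1125  0.1827] yang -113.4 xang -23.4
 roll units -0.02  shift units [ 0.009 -0.071  1.668]
[[359.32002351 236.15669697]]
```

View pics/g1.png

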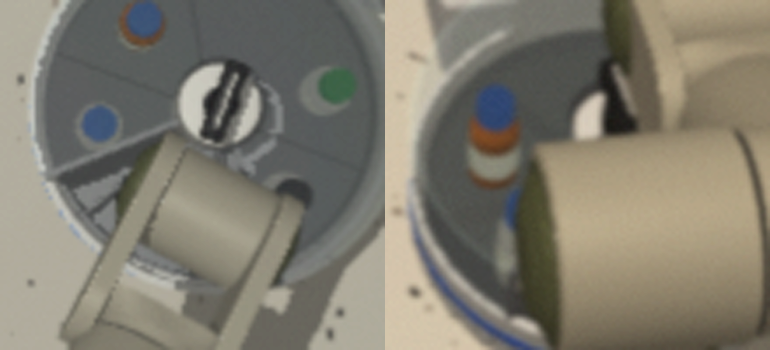

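The arm hides the cap in both views, but the pose and the measured cap position agree. I'll go down with a force check and close.

```bash
python3 -m jog '[{"linear":[0,-0.07,0],"roll":0},{"linear":[0,0,0.25],"roll":0},{"linear":[0,0,0.25],"roll":0},{"linear":[0,0,0.25],"roll":0},{"linear":[0,0,0.25],"roll":0},{"linear":[0,0,0.25],"roll":0},{"linear":[0,0,0.25],"roll":0},{"linear":[0,0,0.15],"roll":0},{"linear":[0,0,0],"roll":0},{"linear":[0,0,0],"roll":0}]'
python3 -c "
from h import *
plan([.449,-.110,.116],-113.3)"
```

```text
time_s: 9.82
position: [0.4502, -0.11, 0.1199]
tool_rot: [[0.918, -0.396, 0.001], [-0.396, -0.918, -0.0], [0.001, 0.0, -1.0]]
ft_force: [-0.1, 0.1, 0.5]
grip_width: 0.0599
gripper_force: 0.0
t 9.82 pos [ 0.4502 -0.11    0.1199] yang -113.3 xang -23.3
 roll units -0.01  shift units [-0.028  0.012  0.098]
```

```bash
python3 -m jog '[{"linear":[0,0,0.1],"roll":0},{"linear":[0,0,0],"roll":0},{"linear":[0,0,0],"roll":0},{"linear":[0,0,0],"roll":0},{"linear":[0,0,0],"roll":0},{"linear":[0,0,0],"roll":0},{"linear":[0,0,0],"roll":0}]' -1 40
python3 -c "
from h import *
s=env.observe();print(s['wrist_torque'])
plan([.449,-.110,.30],-113.3)"
```

```text
time_s: 10.4
position: [0.45, -0.1099, 0.1156]
tool_rot: [[0.918, -0.396, 0.001], [-0.396, -0.918, -0.0], [0.001, 0.0, -1.0]]
ft_force: [1.1, 0.0, 4.4]
grip_width: 0.0329
gripper_force: 39.9
[0.00862709 0.03331686 0.0204974 ]
t 10.4 pos [ 0.45   -0.1099  0.1156] yang -113.3 xang -23.3
 roll units -0.01  shift units [-0.022  0.013 -4.61 ]
```

```bash
python3 -m jog '[{"linear":[0,0,-0.15],"roll":0},{"linear":[0,0,-0.3],"roll":0},{"linear":[0,0,-0.45],"roll":0},{"linear":[0,0,-0.5],"roll":0},{"linear":[0,0,-0.5],"roll":0},{"linear":[0,0,-0.5],"roll":0},{"linear":[0,0,-0.5],"roll":0},{"linear":[0,0,-0.5],"roll":0},{"linear":[0,0,-0.5],"roll":0},{"linear":[0,0,-0.5],"roll":0},{"linear":[0,0,-0.3],"roll":0},{"linear":[0,0,0],"roll":0}]'
python3 -c "
from h import *
plan([.517,.285,.30],-113.3)"
```

```text
time_s: 11.4
position: [0.4503, -0.1101, 0.3057]
tool_rot: [[0.918, -0.396, 0.004], [-0.396, -0.918, -0.002], [0.004, 0.0, -1.0]]
ft_force: [-0.4, 0.3, -2.0]
grip_width: 0.0332
gripper_force: 40.0
t 11.4 pos [ 0.4503 -0.1101  0.3057] yang -113.3 xang -23.3
 roll units -0.01  shift units [-2.374 -9.731  0.143]
```

The bottle is lifted, with about 2 N on the wrist. I'll refine the pan centre with a rim fit on the first pictures while moving over.

```bash
python3 - <<'E'
from h import *
a=np.linspace(0,2*np.pi,180,endpoint=False)
for n in ("top","side"):
    g=cv2.GaussianBlur(cv2.cvtColor(cv2.imread(f"pics/{n}0.png"),cv2.COLOR_BGR2GRAY).astype(np.float32),(0,0),.7)
    def ring(x,y,r):
        p=proj(n,np.c_[x+r*np.cos(a),y+r*np.sin(a),np.full(180,.075)]).astype(np.float32)
        return cv2.remap(g,p[:,0],p[:,1],cv2.INTER_LINEAR)[:,0] if 0 else cv2.remap(g,p[:,:1].copy(),p[:,1:].copy(),cv2.INTER_LINEAR)[:,0]
    best=[]
    for x in np.arange(.505,.53,.001):
        for y in np.arange(.274,.296,.001):
            best.append((np.abs(ring(x,y,.068)-ring(x,y,.062)).mean(),x,y))
    b=sorted(best)[::-1][:5]; print(n,np.round(b,4).tolist())
E
python3 -m jog '[{"linear":[-0.1,-0.4,0],"roll":0},{"linear":[-0.17,-0.7,0],"roll":0},{"linear":[-0.17,-0.7,0],"roll":0},{"linear":[-0.17,-0.7,0],"roll":0},{"linear":[-0.17,-0.7,0],"roll":0},{"linear":[-0.17,-0.7,0],"roll":0},{"linear":[-0.17,-0.7,0],"roll":0},{"linear":[-0.17,-0.7,0],"roll":0},{"linear":[-0.17,-0.7,0],"roll":0},{"linear":[-0.17,-0.7,0],"roll":0},{"linear":[-0.17,-0.7,0],"roll":0},{"linear":[-0.17,-0.7,0],"roll":0}]' | head -2
python3 -c "
from h import *
plan([.517,.285,.20],-113.3)"
```

```text
top [[12.6636, 0.517, 0.278], [12.5106, 0.518, 0.278], [12.393, 0.517, 0.277], [12.3628, 0.516, 0.278], [12.3097, 0.517, 0.279]]
side [[22.1799, 0.511, 0.286], [22.1188, 0.512, 0.286], [21.9204, 0.512, 0.287], [21.8723, 0.511, 0.287], [21.7237, 0.512, 0.285]]
time_s: 12.4
position: [0.5054, 0.2203, 0.3021]
t 12.4 pos [0.5054 0.2203 0.3021] yang -113.3 xang -23.3
 roll units -0.01  shift units [-0.373 -1.601  2.552]
```

```bash
python3 -m jog '[{"linear":[-0.15,-0.6,0],"roll":0},{"linear":[-0.15,-0.5,0],"roll":0},{"linear":[0,-0.2,0],"roll":0},{"linear":[0,0,0],"roll":0},{"linear":[0,0,0.5],"roll":0},{"linear":[0,0,0.6],"roll":0},{"linear":[0,0,0.6],"roll":0},{"linear":[0,0,0.5],"roll":0},{"linear":[0,0,0.4],"roll":0},{"linear":[0,0,0],"roll":0},{"linear":[0,0,0],"roll":0}]'
python3 -c "
from h import *
plan([.515,.284,.1556],-113.3)
cv2.imwrite('pics/p1.png',optics.get_image('top')[:,:,::-1])"
```

```text
time_s: 13.32
position: [0.5153, 0.2703, 0.1991]
tool_rot: [[0.918, -0.397, -0.002], [-0.397, -0.918, -0.001], [-0.001, 0.001, -1.0]]
ft_force: [-0.1, 0.0, -0.5]
grip_width: 0.033
gripper_force: 40.2
t 13.32 pos [0.5153 0.2703 0.1991] yang -113.4 xang -23.4
 roll units -0.02  shift units [-0.142 -0.313  1.088]
```

```bash
python3 -m jog '[{"linear":[-0.07,-0.16,0],"roll":0},{"linear":[-0.07,-0.16,0],"roll":0},{"linear":[0,0,0.3],"roll":0},{"linear":[0,0,0.3],"roll":0},{"linear":[0,0,0.2],"roll":0},{"linear":[0,0,0.1],"roll":0},{"linear":[0,0,0],"roll":0},{"linear":[0,0,0],"roll":0},{"linear":[0,0,0],"roll":0}]'
python3 -c "
from h import *
plan([.515,.284,.1556],-113.3)"
```

```text
time_s: 14.12
position: [0.5157, 0.2855, 0.1641]
tool_rot: [[0.918, -0.396, 0.001], [-0.396, -0.918, 0.0], [0.001, -0.001, -1.0]]
ft_force: [-0.1, -0.1, -2.2]
grip_width: 0.033
gripper_force: 40.3
t 14.12 pos [0.5157 0.2855 0.1641] yang -113.3 xang -23.3
 roll units -0.01  shift units [-0.     0.042  0.213]
```

Bottle about 8 mm above the pan. Lowering gently.

```bash
python3 -m jog '[{"linear":[0,0.03,0.06],"roll":0},{"linear":[0,0,0.04],"roll":0},{"linear":[0,0,0.03],"roll":0},{"linear":[0,0,0.02],"roll":0},{"linear":[0,0,0.02],"roll":0},{"linear":[0,0,0],"roll":0},{"linear":[0,0,0],"roll":0}]' | head -4 
python3 -m jog '[{"linear":[0,0,0.02],"roll":0},{"linear":[0,0,0],"roll":0},{"linear":[0,0,0],"roll":0}]' | head -4
```

```text
time_s: 14.7
position: [0.5148, 0.2842, 0.1565]
tool_rot: [[0.918, -0.396, -0.0], [-0.396, -0.918, 0.0], [-0.0, 0.0, -1.0]]
ft_force: [0.4, 0.3, -2.1]
time_s: 14.95
position: [0.5149, 0.2843, 0.1557]
tool_rot: [[0.918, -0.396, 0.0], [-0.396, -0.918, -0.0], [0.0, -0.0, -1.0]]
ft_force: [0.8, 0.2, -1.7]
```

```bash
python3 -m jog '[{"linear":[0,0,0.02],"roll":0},{"linear":[0,0,0],"roll":0},{"linear":[0,0,0],"roll":0}]' | sed -n 2,4p
python3 -m jog '[{"linear":[0,0,0.02],"roll":0},{"linear":[0,0,0],"roll":0},{"linear":[0,0,0],"roll":0}]' | sed -n 2,4p
```

```text
position: [0.515, 0.2843, 0.1556]
tool_rot: [[0.918, -0.396, 0.001], [-0.396, -0.918, 0.0], [0.001, -0.001, -1.0]]
ft_force: [-1.6, -0.5, 5.8]
position: [0.5151, 0.2844, 0.1556]
tool_rot: [[0.918, -0.396, 0.002], [-0.396, -0.918, 0.001], [0.002, -0.001, -1.0]]
ft_force: [-2.2, -0.3, 11.0]
```

It's on the pan. Easing off 1 mm, then releasing and rising.

```bash
python3 -m jog '[{"linear":[0,0,-0.03],"roll":0},{"linear":[0,0,0],"roll":0}]' | sed -n 4p
python3 -m jog '[{"linear":[0,0,0],"roll":0},{"linear":[0,0,0],"roll":0},{"linear":[0,0,0],"roll":0},{"linear":[0,0,0],"roll":0},{"linear":[0,0,-0.2],"roll":0},{"linear":[0,0,-0.3],"roll":0},{"linear":[0,0,-0.4],"roll":0},{"linear":[0,0,-0.6],"roll":0},{"linear":[0,0,-0.6],"roll":0},{"linear":[0,0,-0.6],"roll":0},{"linear":[0,0,-0.6],"roll":0},{"linear":[0,0,-0.5],"roll":0}]' 0.4 40
python3 -c "
from h import *
plan([.35,-.30,.32],-113.3)"
```

```text
ft_force: [-0.9, -0.3, 3.6]
time_s: 16.62
position: [0.5148, 0.2842, 0.3099]
tool_rot: [[0.918, -0.396, 0.002], [-0.396, -0.918, 0.001], [0.001, -0.001, -1.0]]
ft_force: [-0.3, -0.6, -0.2]
grip_width: 0.0595
gripper_force: 0.0
t 16.62 pos [0.5148 0.2842 0.3099] yang -113.3 xang -23.3
 roll units -0.01  shift units [ 1.994 15.044 -0.253]
```

```bash
python3 -m jog '[{"linear":[0.1,0.7,0],"roll":0},{"linear":[0.1,0.8,0],"roll":0},{"linear":[0.1,0.8,0],"roll":0},{"linear":[0.1,0.8,0],"roll":0},{"linear":[0.1,0.8,0],"roll":0},{"linear":[0.1,0.8,0],"roll":0},{"linear":[0.1,0.8,0],"roll":0},{"linear":[0.1,0.8,0],"roll":0},{"linear":[0.1,0.8,0],"roll":0},{"linear":[0.1,0.8,0],"roll":0},{"linear":[0.1,0.8,0],"roll":0},{"linear":[0,0,0],"roll":0}]' | sed -n 1,2p
python3 - <<'E'
from h import *
im=optics.get_image("side"); t=optics.get_image("top")
A=cv2.resize(t[140:280,200:420,::-1],None,fx=1.8,fy=1.8,interpolation=cv2.INTER_CUBIC)
B=cv2.resize(im[120:360,190:430,::-1],None,fx=1.65,fy=1.65,interpolation=cv2.INTER_CUBIC)
A=cv2.copyMakeBorder(A,0,B.shape[0]-A.shape[0],0,0,cv2.BORDER_CONSTANT)
cv2.imwrite("pics/f.png",cv2.convertScaleAbs(np.hstack([A,B]),alpha=1.3))
hsv=cv2.cvtColor(np.ascontiguousarray(t[:,:,::-1]),cv2.COLOR_BGR2HSV)
m=cv2.inRange(hsv,(3,130,110),(18,255,255)); m[:,:215]=0; m[:,285:]=0; m[:190]=0; m[245:]=0
ys,xs=np.nonzero(m); print(len(xs),atz("top",(xs.mean(),ys.mean()),.187))
E
```

```text
time_s: 17.62
position: [0.4164, -0.0566, 0.3079]
69 [0.51449967 0.28255313 0.187     ]
```

View pics/f.png

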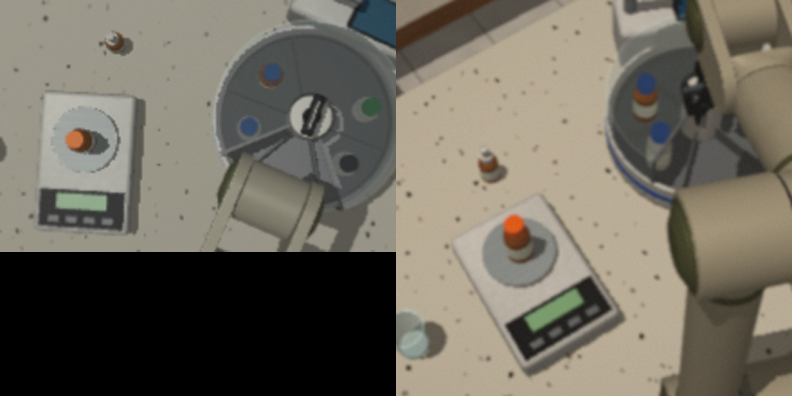

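The bottle stands upright in the middle of the pan: cap at (78,139) in the left half, base about (519,252) against a pan centre of about (519,250) in the right half. The other four bottles still stand in the carousel and the arm is clear.

```bash
python3 -c "
from rig import env
print(env.close_job())"
```

```text
the job is handed in; nothing more can be done
None
```

The orange-capped bottle was turned to the port, lifted out and set down upright in about the middle of the balance pan, with the other four bottles still standing in the carousel; the job was handed in at about 18 s, with no verdict returned.

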